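# Flakers back in their rows, billet tub round to the pad and held

## Robot

A 7-joint arm with a two-finger parallel gripper is mounted at the origin on the work surface. World frame = base frame: x ahead of the robot, y to its left, z up, the work surface at z = 0. Lengths are in m, angles in rad, forces in N, time in s.
With the tool pointing down it reaches from about 0.425 to 1.025 m from the base axis. Payload 9.4 kg.
Tool frame: the origin (TCP) lies midway between the tips of the shut fingers; the grasp point (between the pads) lies 19 mm behind it; z points along the fingers, y is the line along which they close (so a half turn about z gives the same grasp; the last joint's range is limited). The gripper opens to 93 mm and grips with 3 to 60 N. Pads are 15 mm wide; open, the fingers measure 128 mm over their backs; the gripper's body (75 mm by 188 mm) begins 65 mm behind the grasp point.
Start: joints at [1.075, 0.599, -0.003, 1.599, 0.002, 0.943, -0.08], TCP at [0.295, -0.662, 0.219] pointing down, gripper open.
Joint ranges: [-2.57, 2.57], [-0.35, 1.97], [-1.29, 1.29], [0.11, 2.56], [-1.05, 4.19], [0.11, 1.86], [-2.63, 2.63]. Speed limits (rad/s): [2.22, 2.22, 3.01, 3.01, 3.14, 3.14, 3.14].

## Interface

Orientations are given as a rotation vector (axis times angle).
In Python, from workcell import bot gives the robot as it stands. The module is installed in compiled form; this text tells all that it offers.
- The arm moves only by the shell command python3 -m handwheel 'ROWS'. ROWS is JSON, a list of rows, each a list of 3 entries, a list of its own where there are three numbers: the turn, a rotation vector about the tool's x, y, z in rad, then the shift along the tool's x, y, z in mm, then the opening, from 0 (shut) to 1 (fully open). In form: [[[ax, ay, az], [tx, ty, tz], grip], ...]. A call has exactly 5 rows; each row shifts and turns the commanded pose from where the row before left it, along the tool's axes as they then stand; what a row does not reach is not made up. A row lasts 1/10 s, in which the tool goes at most 50 mm and 8.59 degrees, less where a joint would pass 70% of its speed; a pose out of reach is approached as far as the arm can. A call is refused whole if a number of a shift passes 50 or a number of a turn 0.15, either way. A call with a gripper value outside its range is refused whole. The fingers move at their own pace and stop on an object; the grip force is fixed at half the most. Time passes only in rows, so rows that do not move let the fingers close, or fill a call up. It gives the time, the measured TCP pose, the force, the opening and the grip force at its end, in the units of the state.
- bot.get_obs(): the state, without advancing time (a new reading comes with each control period).
- bot.get_image(name): name is "scene" or "top"; returns (picture, depth): 420x560x3 uint8, blue, green, red; 420x560 float32, m along the optical axis (not along the pixel's ray), 0 where there is no reading.
- bot.get_calibration(name): a dict with "vertical_fov" (degrees; the focal length in pixels is half the picture's height over the tangent of half this angle, whatever the lens; pixels are square), "cx", "cy" (the principal point, pixels), "D" ([k1, k2, p1, p2, k3] as OpenCV has them; the pictures are not rectified), "origin" and "rotation" of the camera in the world. Camera axes: x right, y up, looking along -z (the intrinsics and any distortion apply to the point x, -y, -z); pixel columns grow to the right and rows downward; lengths in m; the calibration is good to about 2 mm. A picture is of the moment at which its call begins. get_calibration takes no time and is no camera call.
- bot.finish_job(): hands the job in; it is judged then, once.
The state is a dict: "time": time; "joints": joint angles; "joint_velocities": joint speeds; "effort": joint torques, N m; "ee_pos": TCP position; "tcp_rot": TCP orientation; "ft_force": force on the tool from outside, world axes, zero at the start; "ft_torque": the same for the moment, N m; "grip_width": finger opening in m; "finger_force": force on a finger pad.
Only numpy, scipy, OpenCV 4.12 (cv2) and the standard library are available. Lean on these libraries where they do the work, as an engineer would, in place of code of your own. Each camera call takes 0.05 s, during which the arm holds its last target. There are 200 camera calls.

## Task

Tool change at my leather pad: first lay the two copper-tipped flakers from the pad back in the tray, the long one flat in the long row and the short one flat in the short row, without dropping them. Then turn the revolving tool caddy at a calm pace, not flinging it, until the tub with the green tape squarely faces the middle of the pad, and keep hold of the caddy so that it stays still while I pull a jammed billet out: the program finishes with the fingers still holding it. Leave the water bottle, the flint nodule and the board eraser as they stand.

Things in the scene. Friction and masses are not known exactly. Their poses are not given: they have to be found in the camera images.
- short_mid (a point): Centre of the short flaker, half-way along and up: a square hardwood handle 22 x 22 mm, 100 mm long, with a 20 mm copper tip of 6 mm at one end, 120 mm in all, 42 g. It lies on the pad. Its x axis runs along the tool towards the tip. Grip it across at this point.
- long_mid (a point): Centre of the long flaker, half-way along and up: looks the same as the short one but 170 mm in all (handle 150 mm, tip 20 mm), handle 22 x 22 mm, 60 g. It lies on the pad. Its x axis runs along the tool towards the tip. Grip it across at this point.
- short_row (a point): Middle of the floor (5 mm above the table) of the tray's short row, beside the long row: 140 mm long (along its x axis) and 80 mm wide (y), walls rising 13 mm above its floor. The small third compartment at its +x end holds spare copper tips and is not for flakers.
- long_row (a point): Middle of the floor (5 mm above the table) of the long row of the low wooden tray, a compartment 200 mm long (along its x axis) and 80 mm wide (y), walls rising 13 mm above its floor. z is up. The tray (212 x 178 mm, 18 mm high) is fixed.
- station: The caddy's fixed foot and the brown leather pad in front of it; never moves. Origin: on the caddy's upright turning axis at table height (z = 0). z is up; its -x axis is the front: it points from the turning axis to the middle of the pad (pad 210 mm along x, 260 mm along y, 6 mm thick, middle 285 mm from the axis). Its place and yaw differ each time.
- turntable (a joint): Angle (rad) of the revolving caddy, growing counter-clockwise seen from above; no stops, no detents. At 0, 2 pi and every full turn the green-taped tub is squarely in front. Starts between 0.8 and 5.48. Ball bearing, drag about 0.02 N m: pushed and let go, it soon stops and stays.
- disc (a point): Middle of the upper face of the caddy's revolving plywood disc, 36 mm above the table; the disc is 296 mm across and 12 mm thick, 1.9 kg loaded. On it five tapered white tubs are fixed 72 degrees apart, centred 100 mm from the axis, their rims 131 mm above the table. Rim tapes, counter-clockwise from above: green, blue, yellow, red, black. Their contents, stuck fast, reach 195 mm above the table.
- grip (a point): Centre of the dark wooden cross grip on the turning axis, 215 mm above the table: a level bar 110 mm long and 25 mm thick on a 22 mm steel post, free all round, to be gripped across from above. It turns with the caddy. Its x axis lies along the bar and its -x axis points towards the green-taped tub; z is up.
- green_tub (a point): Middle of the mouth of the green-taped tub (it holds antler and wood billets), at rim height, 131 mm above the table, 100 mm from the turning axis. The tub is 68 mm across at its foot, 78 mm at the rim, 95 mm tall. It turns with the caddy.
- water_bottle: Bystander: clear plastic bottle with blue cap and label, 62 mm across, 200 mm tall, standing on the table beside the caddy. Origin: centre of its underside.
- nodule: Bystander: dark flint nodule, about 64 mm across and 40 mm tall, lying on the table beside the caddy. Origin: centre of its underside.
- board_eraser: Bystander: yellow and grey whiteboard eraser, 52 x 128 mm, 40 mm tall, lying on the table on the other side of the caddy. Origin: centre of its underside.

How it is judged:
By the outcome, as a careful person would: the job done as asked, in the order asked, and still so for the second after the job is handed in, while the arm keeps its last pose, push and grip.
It also fails if it takes over 72 s, if anything falls off the work surface, if the arm or the gripper's body presses on something with over 40 N, if the wrist force passes 120 N, or if a joint passes its speed limit or range.

## Working session

There is one attempt and no reset: what is moved stays moved. The work goes in short steps, Python scripts to look and compute and a shell command to move; the robot and the scene stay as the last step left them, time stands still between calls to the robot, and variables do not carry over. Pictures are saved under pics/ and viewed, at most 11 in all, crops included, and the job is handed in when it is done.

```bash
mkdir -p pics; ls; python3 - <<'E'
from workcell import bot
import cv2,numpy as np
for n in("scene","top"):
    im,d=bot.get_image(n); cv2.imwrite(f"pics/{n}0.png",im); np.save(f"pics/{n}0d.npy",d)
    print(n,bot.get_calibration(n))
o=bot.get_obs();print({k:np.round(v,3) for k,v in o.items()})
E
```

```text
pics
scene {'vertical_fov': 54.46686749528989, 'cx': 275.41435910396166, 'cy': 210.88271004284587, 'D': array([0.03653235, 0.        , 0.        , 0.        , 0.        ]), 'origin': array([ 1.02690013, -0.11127977,  0.91321242]), 'rotation': array([0.52306603, 0.4149819 , 1.30075334])}
top {'vertical_fov': 42.623363455240515, 'cx': 275.72729710633297, 'cy': 206.15413904511013, 'D': array([-0.10648564,  0.        ,  0.        ,  0.        ,  0.        ]), 'origin': array([0.28082797, 0.01632082, 1.50612985]), 'rotation': array([ 0.12162981, -0.13969724, -1.55091138])}
{'time': np.float64(0.1), 'joints': array([ 1.075,  0.6  , -0.003,  1.6  ,  0.002,  0.943, -0.08 ]), 'joint_velocities': array([ 0.   , -0.001,  0.001, -0.003, -0.   , -0.   , -0.   ]), 'effort': array([ 5.0000e-03, -7.6655e+01,  1.5020e+00, -2.5293e+01, -5.2000e-02,
        1.4000e-02,  0.0000e+00]), 'ee_pos': array([ 0.295, -0.662,  0.218]), 'tcp_rot': array([-3.072e+00, -6.530e-01,  1.000e-03]), 'ft_force': array([-0.228, -0.188, -0.467]), 'ft_torque': array([-0.023,  0.002,  0.003]), 'finger_force': np.float64(0.0), 'grip_width': np.float64(0.093)}
```

View pics/top0.png

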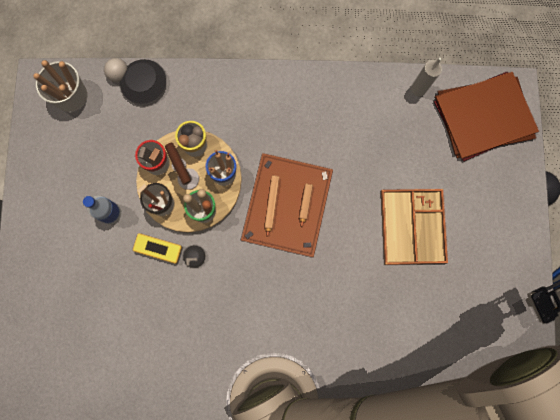

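View pics/scene0.png

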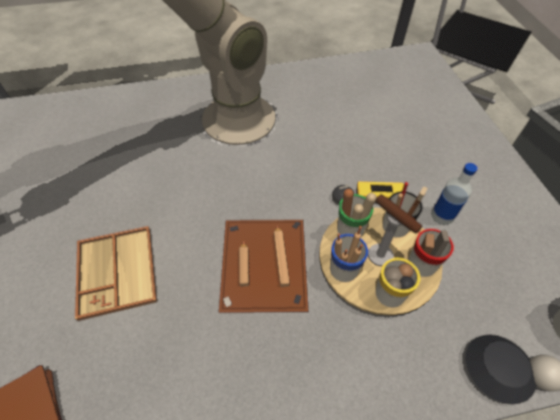

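The top view shows the caddy at about (187,180) with green tub at (200,206). The pad is centred near (287,205), with the long flaker at (272,205), the short at (305,205), both tips downward. The tray is at (414,227): long row left, short row lower right, spare tips upper right. The bottle, nodule and eraser sit lower left of the caddy.

```bash
cat > h.py <<'E'
import cv2,numpy as np
from workcell import bot
from scipy.spatial.transform import Rotation as R
def ray(n,px):
    c=bot.get_calibration(n);f=210/np.tan(np.radians(c['vertical_fov']/2))
    K=np.array([[f,0,c['cx']],[0,f,c['cy']],[0,0,1]])
    u=cv2.undistortPoints(np.array(px,float).reshape(-1,1,2),K,c['D'])[:,0]
    d=np.c_[u[:,0],-u[:,1],-np.ones(len(u))]@R.from_rotvec(c['rotation']).as_matrix().T
    return np.array(c['origin']),d
def plane(n,px,z):
    o,d=ray(n,px); return (o+d*((z-o[2])/d[:,2])[:,None])[:,:2]
def rect(P):  # minAreaRect in mm: centre, long len, short len, yaw deg of long side
    (c,s,a)=cv2.minAreaRect((P*1000).astype(np.float32))
    if s[0]<s[1]: s=(s[1],s[0]); a+=90
    return np.round(c,1),np.round(s,1),round((a+90)%180-90,1)
def big(m,k=1):
    cs,_=cv2.findContours(m.astype(np.uint8),cv2.RETR_EXTERNAL,cv2.CHAIN_APPROX_NONE)
    return sorted(cs,key=cv2.contourArea)[::-1][:k]
def boxmask(m,x0,y0,x1,y1):
    r=np.zeros_like(m);r[y0:y1,x0:x1]=m[y0:y1,x0:x1];return r
E
python3 - <<'E'
from h import *
im=cv2.imread('pics/top0.png');hsv=cv2.cvtColor(im,cv2.COLOR_BGR2HSV);H,S,V=cv2.split(hsv)
for p in[(272,190),(268,232),(260,230),(305,200),(400,230),(383,230),(175,160),(188,213),(200,221),(189,165),(228,200)]: print(p,hsv[p[1],p[0]])
pad=boxmask(((H<14)|(H>172))&(S>90),238,150,336,260)
c=big(pad)[0][:,0];print('pad',rect(plane('top',c,.006)))
wood=boxmask((H<22)&(S>60)&(V>165),255,165,325,245)
for c in big(wood,2): print('flaker',rect(plane('top',c[:,0],.028)),c[:,0].min(0),c[:,0].max(0))
tr=boxmask(S>60,375,182,455,272)
print('tray',rect(plane('top',big(tr)[0][:,0],.018)))
g=boxmask((H>45)&(H<85)&(S>90),178,180,220,228)
ys,xs=np.nonzero(g);P=plane('top',np.c_[xs,ys],.131)
(c,r)=cv2.minEnclosingCircle((P*1000).astype(np.float32));print('green',c,r,len(xs))
bar=boxmask((V<95)&(S>90),162,138,192,188)
c=big(bar)[0][:,0];print('bar',rect(plane('top',c,.2275)),c.min(0),c.max(0))
for nm,cc in dict(yellow=(20,32),blue=(105,125)).items():
    m=boxmask((H>cc[0])&(H<cc[1])&(S>150)&(V>80),170,118,240,188)
    ys,xs=np.nonzero(m)
    if len(xs): print(nm,cv2.minEnclosingCircle((plane('top',np.c_[xs,ys],.131)*1000).astype(np.float32)),len(xs))
E
```

```text
(272, 190) [ 14 125 221]
(268, 232) [  8 161 171]
(260, 230) [ 10 154 159]
(305, 200) [ 14 126 216]
(400, 230) [ 18 108 225]
(383, 230) [ 11 158  97]
(175, 160) [  9 155  94]
(188, 213) [ 63 123 162]
(200, 221) [26 63 69]
(189, 165) [ 18 108 226]
(228, 200) [ 18 111 215]
pad (array([540.2, -30.9]), array([259.3, 209.4]), -12.4)
flaker (array([540.7,  13.5]), array([157.7,  21.8]), -7.3) [265 175] [279 230]
flaker (array([538.5, -80.7]), array([117.4,  19.7]), -9.6) [300 183] [311 224]
tray (array([ 481.1, -388.7]), array([213.1, 183.7]), 1.1)
green (511.53875732421875, 200.33322143554688) 40.76975631713867 166
bar (array([594.8, 253.8]), array([109.4,  44.4]), 25.8) [165 143] [190 183]
yellow ((699.600830078125, 232.0473175048828), 40.90524673461914) 183
blue ((617.1680297851562, 148.65931701660156), 39.247920989990234) 86
```

```bash
cat >> h.py <<'E'
def go(x,y,z,yaw):  # mm, deg (tool x direction, mod 180): turn about tool z, then shift in turned tool axes
    o=bot.get_obs();Rm=R.from_rotvec(o['tcp_rot']).as_matrix()
    y0=np.degrees(np.arctan2(Rm[1,0],Rm[0,0]));d=(yaw-y0+90)%180-90
    a=np.radians(y0+d);dx,dy,dz=np.array([x,y,z])-np.array(o['ee_pos'])*1000
    s=[dx*np.cos(a)+dy*np.sin(a),dx*np.sin(a)-dy*np.cos(a),-dz]
    print('tilt',np.round(Rm[:2,2],3),'turn z %.3f'%-np.radians(d),'shift',np.round(s,1),'dist %.0f'%np.hypot(*s[:2]),'j7',round(o['joints'][6],2),'t',round(o['time'],2))
E
python3 - <<'E'
from h import *
go(534.6,14.3,130,-7.3)
E
```

```text
tilt [-0.001  0.001] turn z 0.546 shift [ 152.1 -701.3   87.8] dist 718 j7 -0.08 t 0.1
```

```bash
python3 -m handwheel '[[[0,0,0.136],[0,0,0],0.7],[[0,0,0.136],[0,0,0],0.7],[[0,0,0.137],[0,0,0],0.7],[[0,0,0.137],[0,0,0],0.7],[[0,0,0],[5,-22,3],0.7]]'
python3 -m handwheel '[[[0,0,0],[10,-43,5],0.7],[[0,0,0],[10,-43,5],0.7],[[0,0,0],[10,-43,5],0.7],[[0,0,0],[10,-43,5],0.7],[[0,0,0],[10,-43,5],0.7]]'
python3 -m handwheel '[[[0,0,0],[10,-43,5],0.7],[[0,0,0],[10,-43,5],0.7],[[0,0,0],[10,-43,5],0.7],[[0,0,0],[10,-43,5],0.7],[[0,0,0],[10,-43,5],0.7]]'
python3 -m handwheel '[[[0,0,0],[10,-43,5],0.7],[[0,0,0],[10,-43,5],0.7],[[0,0,0],[10,-43,5],0.7],[[0,0,0],[10,-43,5],0.7],[[0,0,0],[5,-40,5],0.7]]'
python3 - <<'E'
from h import *
go(534.6,14.3,8.5,-7.3)
im,d=bot.get_image("scene"); cv2.imwrite("pics/s1.png",cv2.resize(im[160:340,160:400],None,fx=3,fy=3))
E
```

```text
time: 0.6
ee_pos: [0.3008, -0.6431, 0.2152]
tcp_rot: [3.133, -0.212, -0.002]
ft_force: [-0.3, 0.0, 0.2]
grip_width: 0.0658
finger_force: 0.0
time: 1.1
ee_pos: [0.3797, -0.4324, 0.1902]
tcp_rot: [-3.135, 0.2, 0.0]
ft_force: [0.4, 0.1, 0.6]
grip_width: 0.065
finger_force: 0.0
time: 1.6
ee_pos: [0.4566, -0.2256, 0.1653]
tcp_rot: [-3.135, 0.2, 0.0]
ft_force: [0.4, 0.3, -0.3]
grip_width: 0.0652
finger_force: 0.0
time: 2.1
ee_pos: [0.5287, -0.0206, 0.1403]
tcp_rot: [-3.135, 0.199, -0.0]
ft_force: [0.3, -0.0, -0.2]
grip_width: 0.0649
finger_force: 0.0
tilt [0. 0.] turn z 0.001 shift [  1.5 -35.4 131.8] dist 35 j7 -1.63 t 2.1
```

View pics/s1.png

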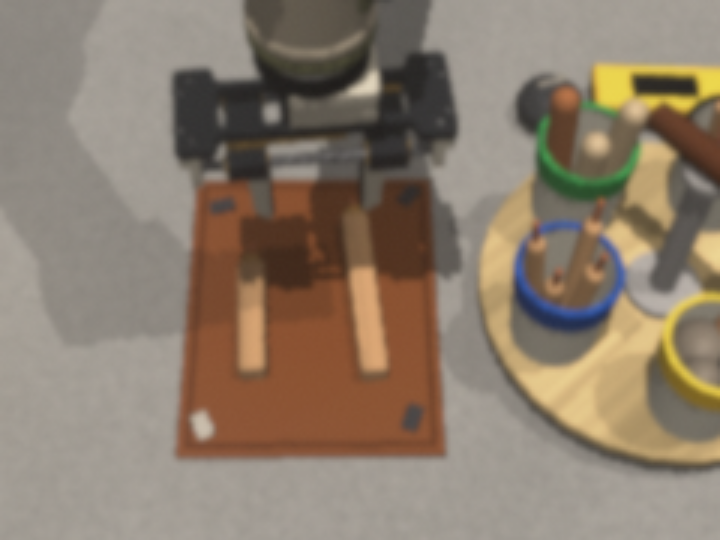

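The scene view shows the open fingers above and short of the long flaker, both flakers lying undisturbed, and the blue tub clear to the right.

```bash
python3 -m handwheel '[[[0,0,0],[1.5,-18,15],0.7],[[0,0,0],[0,-17.4,30],0.7],[[0,0,0],[0,0,35],0.7],[[0,0,0],[0,0,25],0.7],[[0,0,0],[0,0,15],0.7]]'
python3 -m handwheel '[[[0,0,0],[0,0,8],0.7],[[0,0,0],[0,0,3.5],0.7],[[0,0,0],[0,0,0],0.7],[[0,0,0],[0,0,0],0.4],[[0,0,0],[0,0,0],0]]'
python3 -m handwheel '[[[0,0,0],[0,0,0],0],[[0,0,0],[0,0,0],0],[[0,0,0],[0,0,0],0],[[0,0,0],[0,0,-8],0],[[0,0,0],[0,0,-12],0]]'
python3 -m handwheel '[[[0,0,0],[0,0,-20],0],[[0,0,0],[0,0,-20],0],[[0,0,0],[0,0,-20],0],[[0,0,0],[0,0,-10],0],[[0,0,0],[0,0,0],0]]'
python3 - <<'E'
from h import *
go(480.3,-345.7,40,1.1)
im,d=bot.get_image("scene"); cv2.imwrite("pics/s2.png",cv2.resize(im[160:340,160:400],None,fx=3,fy=3))
E
```

```text
time: 2.65
ee_pos: [0.5328, 0.0122, 0.0185]
tcp_rot: [3.135, -0.199, -0.004]
ft_force: [-0.1, 0.1, 0.7]
grip_width: 0.0653
finger_force: 0.0
time: 3.15
ee_pos: [0.5342, 0.0122, 0.0099]
tcp_rot: [-3.135, 0.2, -0.002]
ft_force: [-0.2, -0.7, -0.3]
grip_width: 0.0532
finger_force: 0.0
time: 3.65
ee_pos: [0.5333, 0.0121, 0.0293]
tcp_rot: [3.135, -0.2, -0.002]
ft_force: [-0.3, 0.7, -0.7]
grip_width: 0.0216
finger_force: 29.9
time: 4.15
ee_pos: [0.5346, 0.0123, 0.1008]
tcp_rot: [-3.135, 0.2, -0.005]
ft_force: [-0.2, -0.9, -0.7]
grip_width: 0.0217
finger_force: 29.9
tilt [0.003 0.   ] turn z -0.146 shift [-61.2 356.9  60.8] dist 362 j7 -1.66 t 4.15
```

View pics/s2.png

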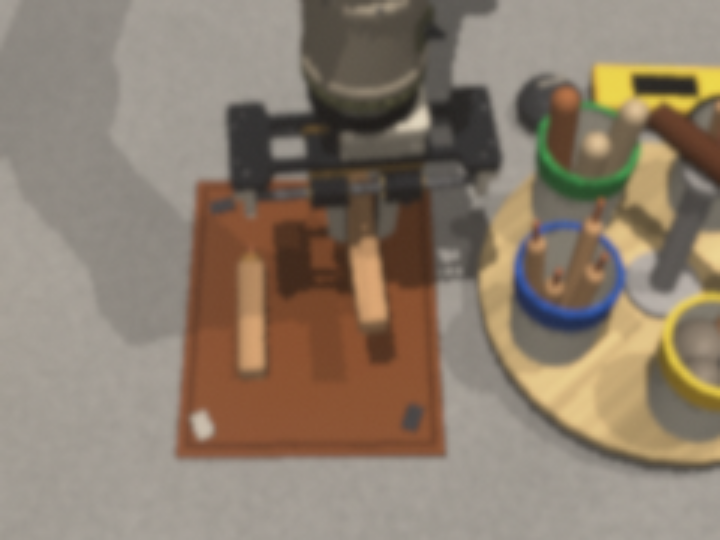

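The flaker is held across its middle and level, above the pad; the short one is untouched.

```bash
python3 -m handwheel '[[[0,0,-0.073],[0,5,0],0],[[0,0,-0.073],[0,15,0],0],[[0,0,0],[-5,25,0],0],[[0,0,0],[-6,32,0],0],[[0,0,0],[-6,32,0],0]]'
python3 -m handwheel '[[[0,0,0],[-6,34,0],0],[[0,0,0],[-6,34,0],0],[[0,0,0],[-6,34,0],0],[[0,0,0],[-6,34,0],0],[[0,0,0],[-6,34,0],0]]'
python3 -m handwheel '[[[0,0,0],[-6,34,5],0],[[0,0,0],[-4,23,10],0],[[0,0,0],[-3,15,15],0],[[0,0,0],[-2,5,20],0],[[0,0,0],[0,0,10],0]]'
python3 - <<'E'
from h import *
go(480.3,-345.7,8.5,1.1)
im,d=bot.get_image("scene"); cv2.imwrite("pics/s3.png",cv2.resize(im[200:340,40:240],None,fx=4,fy=4))
E
```

```text
time: 4.7
ee_pos: [0.5163, -0.0977, 0.098]
tcp_rot: [-3.141, -0.031, 0.003]
ft_force: [0.2, 0.4, -0.7]
grip_width: 0.0219
finger_force: 29.9
time: 5.2
ee_pos: [0.4893, -0.2687, 0.098]
tcp_rot: [-3.141, -0.03, 0.003]
ft_force: [0.6, 0.5, -0.4]
grip_width: 0.0218
finger_force: 29.9
time: 5.7
ee_pos: [0.4753, -0.3446, 0.0364]
tcp_rot: [-3.14, -0.028, 0.004]
ft_force: [-0.3, 0.1, -0.4]
grip_width: 0.0215
finger_force: 29.9
tilt [-0.003  0.002] turn z -0.001 shift [ 5.   1.2 27.9] dist 5 j7 -1.01 t 5.7
```

View pics/s3.png

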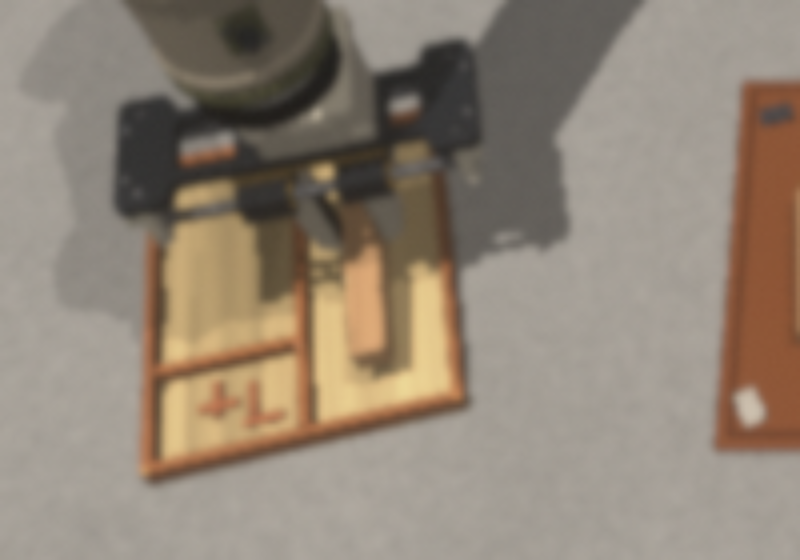

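Long flaker is over the long row (far end at scene pixel (132,289)), parallel to its walls; checking the end clearances numerically.

```bash
python3 - <<'E'
from h import *
print(plane('scene',[(132,289.5)],.034)*1000, plane('scene',[(117,306),(156,300)],.018)*1000, bot.get_obs()['ee_pos'])
E
```

```text
[[ 560.08801125 -343.64289424]] [[ 585.49648533 -381.91811456]
 [ 590.92739581 -294.56360422]] [ 0.47531241 -0.34352631  0.03566209]
```

```bash
python3 -m handwheel '[[[0,0,0],[3,1,6],0],[[0,0,0],[2,0,8],0],[[0,0,0],[0,0,6],0],[[0,0,0],[0,0,4],0],[[0,0,0],[0,0,1.5],0]]'
python3 -m handwheel '[[[0,0,0],[0,0,0.5],0],[[0,0,0],[0,0,0.5],0],[[0,0,0],[0,0,0.5],0],[[0,0,0],[0,0,0],0],[[0,0,0],[0,0,0],0]]'
```

```text
time: 6.25
ee_pos: [0.4821, -0.3452, 0.0145]
tcp_rot: [-3.141, -0.031, -0.001]
ft_force: [-3.0, 5.0, 28.7]
grip_width: 0.0216
finger_force: 30.0
time: 6.75
ee_pos: [0.4821, -0.3452, 0.0145]
tcp_rot: [3.141, 0.031, 0.002]
ft_force: [-3.7, 6.4, 26.0]
grip_width: 0.0217
finger_force: 30.0
```

```bash
python3 -m handwheel '[[[0,0,0],[0,0,-2],0],[[0,0,0],[0,0,-3],0],[[0,0,0],[0,0,-3],0],[[0,0,0],[0,0,0],0],[[0,0,0],[0,0,0],0]]'
python3 - <<'E'
from h import *
go(480.3,-345.7,8.5,1.1)
im,d=bot.get_image("scene"); t,_=bot.get_image("top")
a=cv2.resize(im[210:320,70:165],(500,579));b=cv2.resize(t[180:280,370:470],None,fx=3,fy=3)
c=np.zeros((579,800,3),np.uint8);c[:,:500]=a;c[:300,500:]=b
cv2.imwrite("pics/s4.png",c)
E
```

```text
time: 7.25
ee_pos: [0.4817, -0.3458, 0.02]
tcp_rot: [3.141, 0.029, -0.0]
ft_force: [0.6, 0.2, -1.1]
grip_width: 0.0215
finger_force: 30.0
tilt [-0. -0.] turn z -0.000 shift [-1.4 -0.1 11.5] dist 1 j7 -1.01 t 7.25
```

View pics/s4.png

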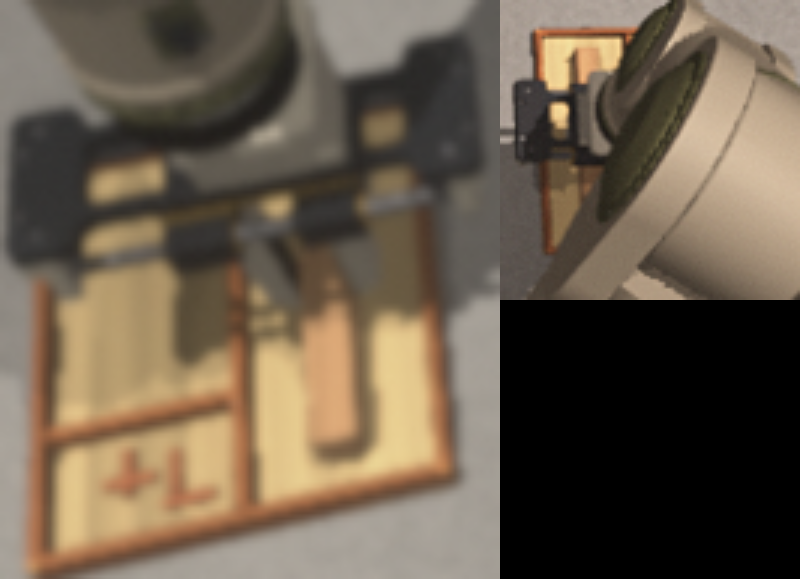

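The flaker's far end hovers over the long-row floor (composite (335,440)), clear of all walls. I'll read its pitch from the depth image to explain the early contact.

```bash
python3 - <<'E'
from h import *
for n,pts in (('scene',[(133,y) for y in range(272,294,3)]+[(125,285),(148,285)]),('top',[(398,200),(398,205),(398,209),(399,240),(399,243),(398,246),(398,250)])):
    im,d=bot.get_image(n);o,r=ray(n,pts)
    c=bot.get_calibration(n);ax=-R.from_rotvec(c['rotation']).as_matrix()[:,2]
    for p,v in zip(pts,r):
        q=o+v*d[p[1],p[0]]/(v@ax);print(n,p,np.round(q*1000),im[p[1],p[0]])
E
```

```text
scene (133, 272) [ 513. -341.   30.] [118 166 217]
scene (133, 275) [ 521. -341.   32.] [120 169 220]
scene (133, 278) [ 529. -342.   30.] [120 169 220]
scene (133, 281) [ 536. -342.   28.] [121 170 220]
scene (133, 284) [ 545. -342.   31.] [121 170 220]
scene (133, 287) [ 552. -342.   30.] [122 171 221]
scene (133, 290) [ 563. -341.   35.] [120 169 220]
scene (133, 293) [ 567. -343.   30.] [ 99 140 181]
scene (125, 285) [ 529. -367.    5.] [141 201 229]
scene (148, 285) [ 539. -315.    1.] [142 201 229]
top (398, 200) [ 552. -342.   32.] [120 175 231]
top (398, 205) [ 538. -341.   33.] [116 165 222]
top (398, 209) [ 511. -318.  129.] [58 59 64]
top (399, 240) [ 440. -343.   29.] [50 71 99]
top (399, 243) [ 365. -183.  686.] [ 63  88 121]
top (398, 246) [ 359. -180.  692.] [52 65 78]
top (398, 250) [ 351. -175.  713.] [53 63 74]
```

Depth shows the flaker is level with its top 11 mm above the fingertips. It was gripped late in the lift, so the early contact was simply the tray floor. Setting it down gently.

```bash
python3 -m handwheel '[[[0,0,0],[-1,0,2],0],[[0,0,0],[0,0,1.5],0],[[0,0,0],[0,0,1],0],[[0,0,0],[0,0,0.3],0],[[0,0,0],[0,0,0],0]]'
```

```text
time: 7.95
ee_pos: [0.4807, -0.3458, 0.0152]
tcp_rot: [-3.141, -0.029, 0.0]
ft_force: [0.1, 0.3, -1.3]
grip_width: 0.0215
finger_force: 30.0
```

```bash
python3 -m handwheel '[[[0,0,0],[0,0,0.5],0],[[0,0,0],[0,0,0.3],0],[[0,0,0],[0,0,0],0],[[0,0,0],[0,0,0],0],[[0,0,0],[0,0,0],0]]'
```

```text
time: 8.45
ee_pos: [0.4808, -0.3458, 0.0146]
tcp_rot: [3.141, 0.03, 0.0]
ft_force: [-0.7, 0.6, 0.8]
grip_width: 0.0218
finger_force: 30.0
```

Touching the floor. Release slightly, rise, then go for the short one.

```bash
python3 -m handwheel '[[[0,0,0],[0,0,0.3],0],[[0,0,0],[0,0,0],0],[[0,0,0],[0,0,0],0.28],[[0,0,0],[0,0,0],0.34],[[0,0,0],[0,0,0],0.34]]'
python3 -m handwheel '[[[0,0,0],[0,0,0],0.34],[[0,0,0],[0,0,-5],0.34],[[0,0,0],[0,0,-15],0.34],[[0,0,0],[0,0,-25],0.5],[[0,0,0],[0,0,-30],0.7]]'
python3 - <<'E'
from h import *
go(537.2,-80.5,90,-9.6)
E
```

```text
time: 8.95
ee_pos: [0.4807, -0.3458, 0.0141]
tcp_rot: [-3.141, -0.03, 0.0]
ft_force: [-1.0, -0.5, 0.7]
grip_width: 0.0313
finger_force: 0.0
time: 9.45
ee_pos: [0.4803, -0.3455, 0.0904]
tcp_rot: [-3.141, -0.03, 0.002]
ft_force: [0.2, -0.9, 0.0]
grip_width: 0.0433
finger_force: 0.0
tilt [-0.001  0.001] turn z 0.186 shift [  11.9 -270.8    0.4] dist 271 j7 -1.01 t 9.45
```

```bash
python3 -m handwheel '[[[0,0,0.093],[0,0,0],0.6],[[0,0,0.093],[0,0,0],0.6],[[0,0,0],[2,-25,0],0.6],[[0,0,0],[2,-40,0],0.6],[[0,0,0],[2,-40,0],0.6]]'
python3 -m handwheel '[[[0,0,0],[2,-45,0],0.6],[[0,0,0],[2,-45,0],0.6],[[0,0,0],[2,-40,0],0.6],[[0,0,0],[0,-25,0],0.6],[[0,0,0],[0,-10,5],0.6]]'
python3 - <<'E'
from h import *
go(537.2,-80.5,9,-9.6)
im,d=bot.get_image("scene")
a=cv2.resize(im[210:320,60:320],None,fx=3,fy=3);cv2.imwrite("pics/s5.png",a)
E
```

```text
time: 9.95
ee_pos: [0.5044, -0.2427, 0.0905]
tcp_rot: [3.13, -0.265, 0.002]
ft_force: [0.9, 0.5, -0.2]
grip_width: 0.0558
finger_force: 0.0
time: 10.45
ee_pos: [0.5386, -0.0784, 0.0855]
tcp_rot: [-3.13, 0.256, -0.003]
ft_force: [0.2, -0.8, -1.0]
grip_width: 0.0561
finger_force: 0.0
tilt [0.002 0.001] turn z 0.004 shift [-1.   2.3 76.5] dist 3 j7 -1.54 t 10.45
```

View pics/s5.png

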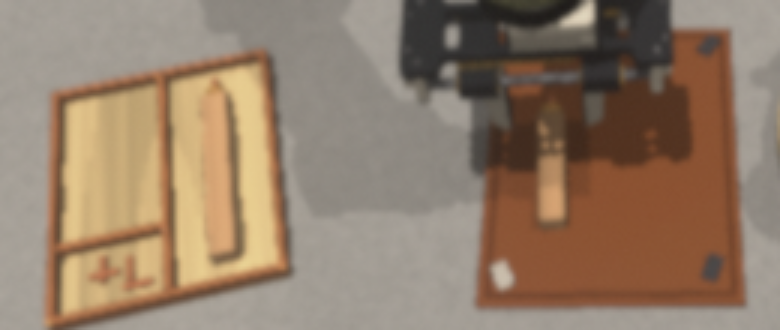

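The long flaker lies flat in the long row, crop (222,170); the fingers straddle the short one at (553,160).

```bash
python3 -m handwheel '[[[0,0,0],[-1,2.3,15],0.6],[[0,0,0],[0,0,25],0.6],[[0,0,0],[0,0,20],0.6],[[0,0,0],[0,0,12],0.6],[[0,0,0],[0,0,4],0.4]]'
python3 -m handwheel '[[[0,0,0],[0,0,0],0],[[0,0,0],[0,0,0],0],[[0,0,0],[0,0,0],0],[[0,0,0],[0,0,0],0],[[0,0,0],[0,0,0],0]]'
python3 -m handwheel '[[[0,0,0],[0,0,0],0],[[0,0,0],[0,0,-4],0],[[0,0,0],[0,0,-12],0],[[0,0,0],[0,0,-20],0],[[0,0,0],[0,0,-25],0]]'
python3 - <<'E'
from h import *
go(451.9,-432.3,70,1.1)
E
```

```text
time: 11.0
ee_pos: [0.5354, -0.085, 0.0073]
tcp_rot: [3.13, -0.265, -0.003]
ft_force: [0.5, -0.4, 0.4]
grip_width: 0.0518
finger_force: 0.0
time: 11.5
ee_pos: [0.5365, -0.0836, 0.0089]
tcp_rot: [-3.131, 0.262, -0.002]
ft_force: [-0.2, 0.0, 6.9]
grip_width: 0.0215
finger_force: 30.0
time: 12.0
ee_pos: [0.5355, -0.0836, 0.07]
tcp_rot: [3.131, -0.262, -0.002]
ft_force: [0.7, 0.4, -0.5]
grip_width: 0.0217
finger_force: 30.0
tilt [-0.001  0.   ] turn z -0.186 shift [-90.3 347.    0. ] dist 359 j7 -1.53 t 12.0
```

```bash
python3 -m handwheel '[[[0,0,-0.093],[0,5,0],0],[[0,0,-0.093],[-3,15,0],0],[[0,0,0],[-6,25,0],0],[[0,0,0],[-9,32,0],0],[[0,0,0],[-9,32,0],0]]'
python3 -m handwheel '[[[0,0,0],[-9,34,0],0],[[0,0,0],[-9,34,0],0],[[0,0,0],[-9,34,0],0],[[0,0,0],[-9,34,0],0],[[0,0,0],[-9,34,0],0]]'
python3 -m handwheel '[[[0,0,0],[-8,30,0],0],[[0,0,0],[-6,20,0],0],[[0,0,0],[-3,12,10],0],[[0,0,0],[-1,5,15],0],[[0,0,0],[0,0,10],0]]'
python3 - <<'E'
from h import *
import itertools
go(451.9,-432.3,8,1.1)
n='scene';im,d=bot.get_image(n)
cv2.imwrite("pics/s6.png",cv2.resize(im[200:330,60:180],None,fx=4,fy=4))
g=[(x,y) for x in range(78,118,1) for y in range(230,300,1)]
o,r=ray(n,g);c=bot.get_calibration(n);ax=-R.from_rotvec(c['rotation']).as_matrix()[:,2]
Q=np.array([o+v*d[p[1],p[0]]/(v@ax) for p,v in zip(g,r)])*1000
m=(Q[:,2]>36)&(Q[:,2]<70)&(Q[:,0]>470)&(Q[:,1]<-400)&(Q[:,1]>-470)
print(m.sum(),np.percentile(Q[m],[2,50,98],axis=0).round())
E
```

```text
time: 12.5
ee_pos: [0.5087, -0.1936, 0.0701]
tcp_rot: [3.141, 0.031, 0.001]
ft_force: [0.7, -0.3, -1.0]
grip_width: 0.022
finger_force: 30.0
time: 13.0
ee_pos: [0.4665, -0.3651, 0.0702]
tcp_rot: [3.141, 0.029, 0.0]
ft_force: [0.4, -0.6, -1.0]
grip_width: 0.0218
finger_force: 30.0
time: 13.5
ee_pos: [0.45, -0.4303, 0.0326]
tcp_rot: [-3.14, -0.03, 0.001]
ft_force: [-0.3, 0.3, 0.4]
grip_width: 0.0221
finger_force: 30.0
tilt [-0.001  0.001] turn z -0.000 shift [ 1.9  2.1 24.6] dist 3 j7 -0.91 t 13.5
218 [[ 471. -439.   37.]
 [ 495. -426.   49.]
 [ 513. -416.   53.]]
```

View pics/s6.png

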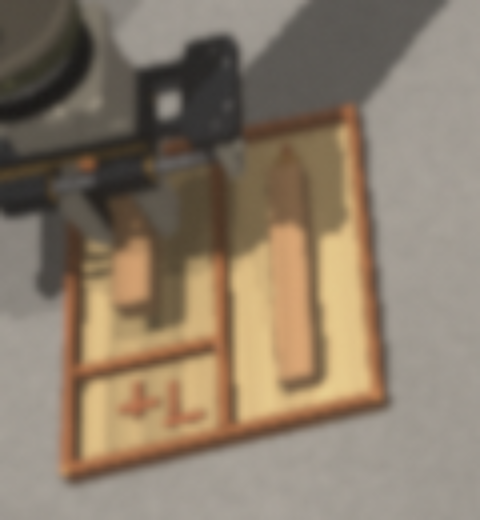

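The short flaker hangs over the middle of the short row (far end at crop (132,300)), clear of the cross wall at y≈360. The long one still lies flat.

```bash
python3 -m handwheel '[[[0,0,0],[1,2,8],0],[[0,0,0],[0,0,7],0],[[0,0,0],[0,0,4],0],[[0,0,0],[0,0,2],0],[[0,0,0],[0,0,0.5],0]]'
python3 -m handwheel '[[[0,0,0],[0,0,0.5],0],[[0,0,0],[0,0,0.5],0],[[0,0,0],[0,0,0.3],0],[[0,0,0],[0,0,0],0],[[0,0,0],[0,0,0],0]]'
```

```text
time: 14.05
ee_pos: [0.4514, -0.4326, 0.0126]
tcp_rot: [-3.141, -0.03, 0.0]
ft_force: [-0.1, -0.6, -0.4]
grip_width: 0.0217
finger_force: 30.0
time: 14.55
ee_pos: [0.4514, -0.4329, 0.0115]
tcp_rot: [3.141, 0.029, 0.0]
ft_force: [0.4, 1.0, -0.7]
grip_width: 0.0219
finger_force: 30.0
```

```bash
python3 -m handwheel '[[[0,0,0],[0,0,1],0],[[0,0,0],[0,0,0.7],0],[[0,0,0],[0,0,0.3],0],[[0,0,0],[0,0,0],0],[[0,0,0],[0,0,0],0]]'
python3 -m handwheel '[[[0,0,0],[0,0,0.6],0],[[0,0,0],[0,0,0],0],[[0,0,0],[0,0,0],0],[[0,0,0],[0,0,0],0],[[0,0,0],[0,0,0],0]]'
```

```text
time: 15.05
ee_pos: [0.4513, -0.4329, 0.0094]
tcp_rot: [-3.141, -0.03, 0.0]
ft_force: [0.1, 0.2, 0.0]
grip_width: 0.0218
finger_force: 30.0
time: 15.55
ee_pos: [0.4514, -0.4329, 0.0088]
tcp_rot: [3.141, 0.03, 0.0]
ft_force: [0.6, -0.4, -0.7]
grip_width: 0.0217
finger_force: 30.0
```

```bash
python3 -m handwheel '[[[0,0,0],[0,0,0.5],0],[[0,0,0],[0,0,0],0],[[0,0,0],[0,0,0.4],0],[[0,0,0],[0,0,0],0],[[0,0,0],[0,0,0],0]]'
python3 -m handwheel '[[[0,0,0],[0,0,0.4],0],[[0,0,0],[0,0,0],0],[[0,0,0],[0,0,0],0],[[0,0,0],[0,0,0],0],[[0,0,0],[0,0,0],0]]'
```

```text
time: 16.05
ee_pos: [0.4513, -0.4329, 0.008]
tcp_rot: [3.141, 0.03, -0.0]
ft_force: [-0.4, -0.7, 1.5]
grip_width: 0.0221
finger_force: 30.0
time: 16.55
ee_pos: [0.4514, -0.4329, 0.008]
tcp_rot: [3.141, 0.029, 0.0]
ft_force: [-0.8, 1.3, 5.5]
grip_width: 0.0216
finger_force: 30.0
```

```bash
python3 -m handwheel '[[[0,0,0],[0,0,0],0.28],[[0,0,0],[0,0,0],0.34],[[0,0,0],[0,0,0],0.34],[[0,0,0],[0,0,0],0.34],[[0,0,0],[0,0,-3],0.34]]'
python3 -m handwheel '[[[0,0,0],[0,0,-10],0.34],[[0,0,0],[0,0,-25],0.34],[[0,0,0],[0,0,-40],0.6],[[0,0,0],[0,0,-45],0.65],[[0,0,0],[0,0,-45],0.65]]'
python3 -m handwheel '[[[0,0,-0.116],[0,0,-45],0.65],[[0,0,-0.116],[0,0,-40],0.65],[[0,0,-0.116],[0,0,-20],0.65],[[0,0,-0.116],[0,0,-5],0.65],[[0,0,0],[0,0,0],0.65]]'
python3 - <<'E'
from h import *
go(601,247.5,270,27.7)
t,_=bot.get_image("top");s,_=bot.get_image("scene")
cv2.imwrite('pics/top1.png',t)
c=np.zeros((560,800,3),np.uint8);c[:390,:360]=cv2.resize(s[200:330,60:180],None,fx=3,fy=3);c[:480,360:]=cv2.resize(t[110:230,130:240],None,fx=4,fy=4)
cv2.imwrite('pics/s7.png',c)
hsv=cv2.cvtColor(t,cv2.COLOR_BGR2HSV);H,S,V=cv2.split(hsv)
for k,(lo,hi,b) in dict(green=(45,85,(178,180,220,228)),yellow=(20,32,(170,118,210,155)),blue=(105,125,(200,145,240,188))).items():
    m=boxmask((H>lo)&(H<hi)&(S>100)&(V>60),*b);ys,xs=np.nonzero(m);P=(plane('top',np.c_[xs,ys],.131)*1000).astype(np.float32)
    print(k,cv2.fitEllipse(P)[0] if len(P)>5 else '',cv2.minEnclosingCircle(P))
E
```

```text
time: 17.05
ee_pos: [0.4512, -0.4327, 0.0102]
tcp_rot: [-3.141, -0.03, 0.001]
ft_force: [0.2, -1.7, 0.6]
grip_width: 0.0315
finger_force: 0.0
time: 17.55
ee_pos: [0.451, -0.4327, 0.1779]
tcp_rot: [-3.141, -0.029, 0.0]
ft_force: [1.2, 0.4, 0.5]
grip_width: 0.051
finger_force: 0.0
time: 18.05
ee_pos: [0.4514, -0.4332, 0.2877]
tcp_rot: [3.048, 0.753, 0.003]
ft_force: [-0.7, -0.7, 0.1]
grip_width: 0.0603
finger_force: 0.0
tilt [ 0.002 -0.002] turn z 0.001 shift [ 448.9 -533.1   17.7] dist 697 j7 -0.49 t 18.05
green (512.4108276367188, 200.66871643066406) ((511.89251708984375, 200.13519287109375), 40.61921310424805)
yellow (700.5252685546875, 232.9599151611328) ((700.2490234375, 232.6187286376953), 41.61875534057617)
blue (617.6713256835938, 148.6666717529297) ((617.1895751953125, 148.25057983398438), 40.656402587890625)
```

View pics/s7.png

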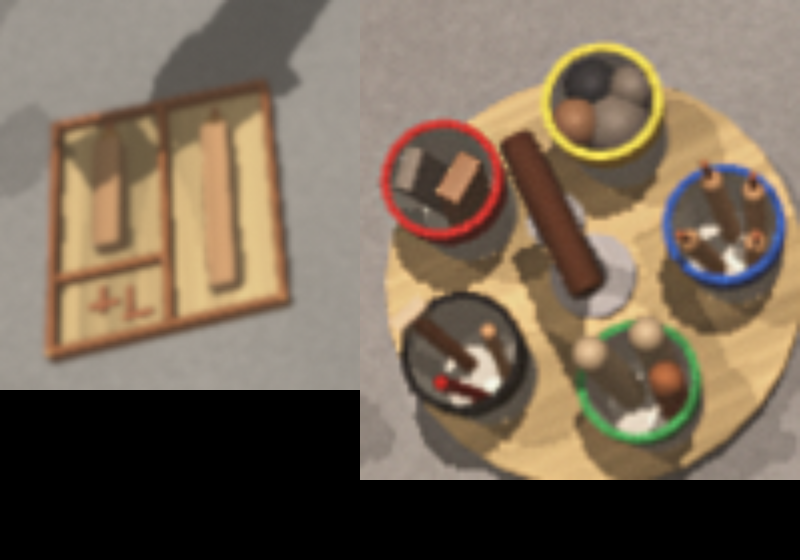

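Both flakers lie flat in their rows. In the top crop the grip bar runs from (520,137) to (585,285), green tub at (638,380), matching the estimated axis (601,247) and bar yaw of about 27.7°.

```bash
python3 -m handwheel '[[[0,0,0],[15,-18,0],0.65],[[0,0,0],[28,-34,0],0.65],[[0,0,0],[28,-34,0],0.65],[[0,0,0],[28,-34,0],0.65],[[0,0,0],[28,-34,0],0.65]]'
python3 -m handwheel '[[[0,0,0],[28,-34,0],0.65],[[0,0,0],[28,-34,0],0.65],[[0,0,0],[28,-34,0],0.65],[[0,0,0],[28,-34,0],0.65],[[0,0,0],[28,-34,0],0.65]]'
python3 -m handwheel '[[[0,0,0],[28,-34,0],0.65],[[0,0,0],[28,-34,0],0.65],[[0,0,0],[28,-34,0],0.65],[[0,0,0],[28,-34,0],0.65],[[0,0,0],[28,-34,0],0.65]]'
python3 -m handwheel '[[[0,0,0],[20,-24,0],0.65],[[0,0,0],[10,-12,0],0.65],[[0,0,0],[0,0,0],0.65],[[0,0,0],[0,0,0],0.65],[[0,0,0],[0,0,0],0.65]]'
python3 - <<'E'
from h import *
go(601,247.2,198,27.7)
im,d=bot.get_image("scene")
cv2.imwrite("pics/s8.png",cv2.resize(im[120:320,300:500],None,fx=3,fy=3))
print(plane('top',[(178,163.2)],.2275)*1000)
E
```

```text
time: 18.65
ee_pos: [0.492, -0.2357, 0.2847]
tcp_rot: [-3.051, -0.746, 0.002]
ft_force: [0.7, 0.7, -0.6]
grip_width: 0.0604
finger_force: 0.0
time: 19.15
ee_pos: [0.537, -0.0202, 0.2848]
tcp_rot: [-3.051, -0.746, 0.002]
ft_force: [0.1, 0.1, -0.7]
grip_width: 0.0607
finger_force: 0.0
time: 19.65
ee_pos: [0.5821, 0.1952, 0.2846]
tcp_rot: [3.051, 0.746, -0.003]
ft_force: [0.8, -0.1, -0.8]
grip_width: 0.0604
finger_force: 0.0
time: 20.15
ee_pos: [0.5924, 0.237, 0.2854]
tcp_rot: [3.05, 0.746, -0.001]
ft_force: [0.2, -1.1, 0.1]
grip_width: 0.0605
finger_force: 0.0
tilt [-0.    -0.001] turn z -0.004 shift [12.4 -5.1 87.4] dist 13 j7 -1.72 t 20.15
[[598.64645364 243.7975941 ]]
```

View pics/s8.png

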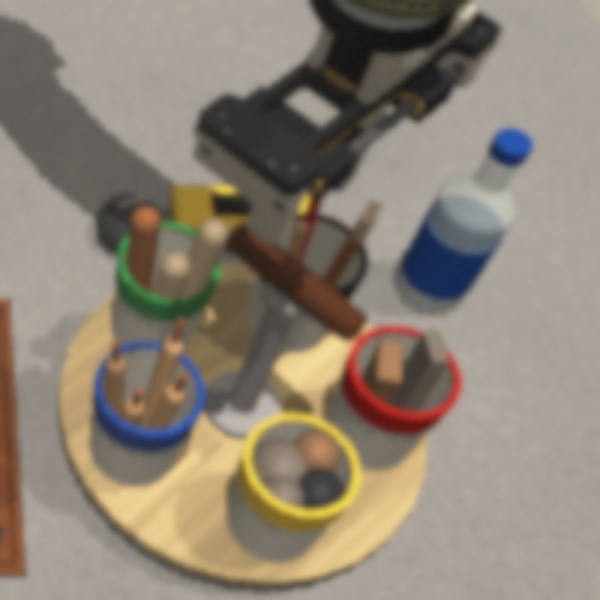

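Nothing between the open fingers and the bar (bar at crop (297,280)); bottle and tub contents are clear. Descending onto it.

```bash
python3 -m handwheel '[[[0,0,0],[6,-3,5],0.65],[[0,0,0],[5.5,-2,15],0.65],[[0,0,0],[0,0,25],0.65],[[0,0,0],[0,0,22],0.65],[[0,0,0],[0,0,12],0.65]]'
python3 -m handwheel '[[[0,0,0],[0,0,6],0.65],[[0,0,0],[0,0,2],0.65],[[0,0,0],[0,0,0],0.45],[[0,0,0],[0,0,0],0.35],[[0,0,0],[0,0,0],0.3]]'
python3 -m handwheel '[[[0,0,0],[0,0,0],0.25],[[0,0,0],[0,0,0],0.2],[[0,0,0],[0,0,0],0.1],[[0,0,0],[0,0,0],0],[[0,0,0],[0,0,0],0]]'
python3 - <<'E'
from h import *
go(601,247.2,198,27.7); print(bot.get_obs()['ft_torque'])
E
```

```text
time: 20.7
ee_pos: [0.5994, 0.2487, 0.2035]
tcp_rot: [3.05, 0.751, -0.005]
ft_force: [-0.7, -0.2, 0.4]
grip_width: 0.0606
finger_force: 0.0
time: 21.2
ee_pos: [0.6006, 0.2494, 0.1993]
tcp_rot: [-3.05, -0.751, -0.002]
ft_force: [0.5, 0.5, 0.1]
grip_width: 0.0411
finger_force: 0.0
time: 21.7
ee_pos: [0.6012, 0.2476, 0.199]
tcp_rot: [3.049, 0.749, 0.002]
ft_force: [2.4, -4.9, 2.4]
grip_width: 0.0253
finger_force: 30.0
tilt [ 0.001 -0.002] turn z -0.002 shift [-0.4  0.2  1. ] dist 0 j7 -1.76 t 21.7
[-1.03392346 -0.4482087  -0.00814125]
```

```bash
python3 -m handwheel '[[[0,0,-0.005],[0,0,0],0],[[0,0,-0.01],[0,0,0],0],[[0,0,-0.015],[0,0,0],0],[[0,0,-0.02],[0,0,0],0],[[0,0,-0.025],[0,0,0],0]]'
python3 -m handwheel '[[[0,0,-0.025],[0,0,0],0],[[0,0,-0.025],[0,0,0],0],[[0,0,-0.025],[0,0,0],0],[[0,0,-0.025],[0,0,0],0],[[0,0,-0.025],[0,0,0],0]]'
python3 - <<'E'
from h import *
go(601,247.2,198,77.6)
E
```

```text
time: 22.2
ee_pos: [0.6013, 0.2475, 0.1989]
tcp_rot: [3.019, 0.863, 0.002]
ft_force: [2.3, -5.1, 3.1]
grip_width: 0.0248
finger_force: 30.0
time: 22.7
ee_pos: [0.6014, 0.2473, 0.1989]
tcp_rot: [2.959, 1.05, 0.001]
ft_force: [2.7, -4.8, 2.9]
grip_width: 0.0249
finger_force: 30.0
tilt [ 0.002 -0.002] turn z -0.672 shift [-0.2 -0.4  0.9] dist 0 j7 -1.6 t 22.7
```

```bash
python3 -m handwheel '[[[0,0,-0.025],[0,0,0],0],[[0,0,-0.025],[0,0,0],0],[[0,0,-0.025],[0,0,0],0],[[0,0,-0.025],[0,0,0],0],[[0,0,-0.025],[0,0,0],0]]'
python3 -m handwheel '[[[0,0,-0.025],[0,0,0],0],[[0,0,-0.025],[0,0,0],0],[[0,0,-0.025],[0,0,0],0],[[0,0,-0.025],[0,0,0],0],[[0,0,-0.025],[0,0,0],0]]'
python3 -m handwheel '[[[0,0,-0.025],[0,0,0],0],[[0,0,-0.025],[0,0,0],0],[[0,0,-0.025],[0,0,0],0],[[0,0,-0.025],[0,0,0],0],[[0,0,-0.025],[0,0,0],0]]'
python3 -m handwheel '[[[0,0,-0.025],[0,0,0],0],[[0,0,-0.025],[0,0,0],0],[[0,0,-0.025],[0,0,0],0],[[0,0,-0.025],[0,0,0],0],[[0,0,-0.025],[0,0,0],0]]'
python3 -m handwheel '[[[0,0,-0.025],[0,0,0],0],[[0,0,-0.025],[0,0,0],0],[[0,0,-0.025],[0,0,0],0],[[0,0,-0.02],[0,0,0],0],[[0,0,-0.015],[0,0,0],0]]'
python3 -m handwheel '[[[0,0,-0.015],[0,0,0],0],[[0,0,-0.01],[0,0,0],0],[[0,0,-0.005],[0,0,0],0],[[0,0,0],[0,0,0],0],[[0,0,0],[0,0,0],0]]'
python3 - <<'E'
from h import *
go(601,247.2,198,77.6)
s,_=bot.get_image("scene");t,_=bot.get_image("top")
cv2.imwrite('pics/top2.png',t);cv2.imwrite('pics/scene2.png',s)
c=np.zeros((600,800,3),np.uint8);c[:420,:]=cv2.resize(s[170:338,140:460],None,fx=2.5,fy=2.5)
c[420:600,:400]=cv2.resize(t[100:280,100:500],(400,180));cv2.imwrite('pics/s9.png',c)
E
```

```text
time: 23.2
ee_pos: [0.6016, 0.2471, 0.1989]
tcp_rot: [2.887, 1.232, 0.001]
ft_force: [3.2, -6.2, 2.3]
grip_width: 0.0247
finger_force: 30.0
time: 23.7
ee_pos: [0.6017, 0.247, 0.1989]
tcp_rot: [2.804, 1.41, 0.001]
ft_force: [3.5, -6.2, 2.1]
grip_width: 0.0246
finger_force: 30.0
time: 24.2
ee_pos: [0.6019, 0.2469, 0.1989]
tcp_rot: [2.711, 1.582, 0.001]
ft_force: [4.5, -6.4, 1.2]
grip_width: 0.0243
finger_force: 30.0
time: 24.7
ee_pos: [0.6021, 0.2468, 0.1989]
tcp_rot: [2.607, 1.748, 0.001]
ft_force: [4.6, -6.1, 1.9]
grip_width: 0.0248
finger_force: 30.0
time: 25.2
ee_pos: [0.6023, 0.2467, 0.1989]
tcp_rot: [2.507, 1.888, 0.001]
ft_force: [5.4, -5.6, 1.8]
grip_width: 0.0248
finger_force: 30.0
time: 25.7
ee_pos: [0.6024, 0.2467, 0.1989]
tcp_rot: [2.479, 1.924, 0.001]
ft_force: [5.7, -6.7, 1.9]
grip_width: 0.0249
finger_force: 30.0
tilt [ 0.003 -0.002] turn z -0.034 shift [ 0.2 -1.4  0.9] dist 1 j7 -1.07 t 25.7
```

View pics/s9.png

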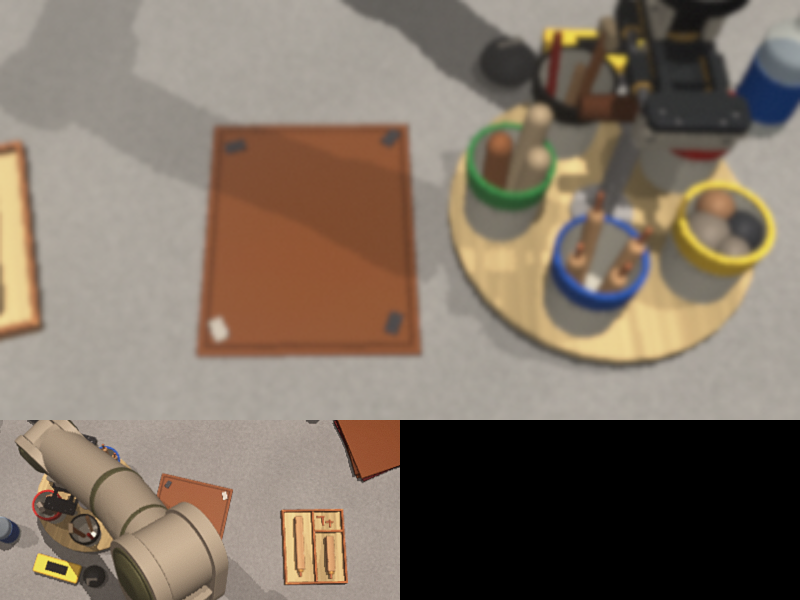

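Caddy held; green tub at crop (511,165) now roughly faces the pad, tray contents fine. Measuring the remaining angle within this one view (pad, tubs).

```bash
python3 - <<'E'
from h import *
im=cv2.imread('pics/scene2.png');H,S,V=cv2.split(cv2.cvtColor(im,cv2.COLOR_BGR2HSV))
pad=boxmask(((H<14)|(H>172))&(S>90),215,215,312,316)
pr=rect(plane('scene',big(pad)[0][:,0],.006));print('pad',pr)
C={}
for k,(lo,hi,b) in dict(green=(45,85,(322,210,366,256)),yellow=(20,32,(408,240,455,282)),blue=(105,125,(358,252,402,296))).items():
    m=boxmask((H>lo)&(H<hi)&(S>110)&(V>60),*b)
    P=(plane('scene',big(m)[0][:,0],.128)*1000).astype(np.float32)
    C[k]=np.array(cv2.minEnclosingCircle(P)[0]);print(k,C[k],cv2.minEnclosingCircle(P)[1],cv2.fitEllipse(P)[0])
g,b,y=[complex(*C[k]) for k in('green','blue','yellow')]
w=np.exp(1j*np.radians(72))
A=np.array([[1,1],[1,w],[1,w*w]]);a,v=np.linalg.lstsq(A,np.array([g,b,y]),rcond=None)[0]
p=complex(*pr[0]);print('axis',a,'r',abs(v),'green dir',np.degrees(np.angle(v)),'pad dir',np.degrees(np.angle(p-a)),'dist',abs(p-a),'pad normal',pr[2]-90)
for q in((601.3+247.1j),):print(np.degrees(np.angle(g-q)),np.degrees(np.angle(p-q)))
E
```

```text
pad (array([543.7, -29.7]), array([256.1, 207.2]), -12.4)
green [588.50976562 148.30651855] 36.411651611328125 (564.5479125976562, 158.72915649414062)
yellow [681.27825928 308.12765503] 48.701351165771484 (682.3237915039062, 309.30413818359375)
blue [695.30670166 192.28070068] 41.26552200317383 (684.872802734375, 197.35459899902344)
axis (609.4392925593908+242.8039975508573j) r 97.83604355373588 green dir -102.2284947761908 pad dir -103.56297678188822 dist 280.3213928108356 pad normal -102.4
-97.37672992353464 -101.75506275969946
```

```bash
python3 -m handwheel '[[[0,0,-0.006],[0,0,0],0],[[0,0,-0.011],[0,0,0],0],[[0,0,-0.011],[0,0,0],0],[[0,0,-0.006],[0,0,0],0],[[0,0,0],[0,0,0],0]]'
python3 -m handwheel '[[[0,0,0],[0,0,0],0],[[0,0,0],[0,0,0],0],[[0,0,0],[0,0,0],0],[[0,0,0],[0,0,0],0],[[0,0,0],[0,0,0],0]]'
python3 - <<'E'
from h import *
go(601,247.2,198,77.6)
im,_=bot.get_image('scene');H,S,V=cv2.split(cv2.cvtColor(im,cv2.COLOR_BGR2HSV))
C={}
for k,(lo,hi,b,s) in dict(green=(45,85,(318,210,370,256),100),yellow=(22,32,(406,238,455,284),165),blue=(105,125,(358,252,404,298),110)).items():
    m=boxmask((H>lo)&(H<hi)&(S>s)&(V>60),*b);m=cv2.morphologyEx(m.astype(np.uint8),cv2.MORPH_OPEN,np.ones((2,2)))
    ys,xs=np.nonzero(m);P=(plane('scene',np.c_[xs,ys],.131)*1000).astype(np.float32)
    c,r=cv2.minEnclosingCircle(P);C[k]=c;print(k,np.round(c,1),round(r,1),len(xs),np.c_[xs,ys].min(0),np.c_[xs,ys].max(0))
    q=complex(*c)-(601.3+247.1j);print(abs(q),np.degrees(np.angle(q)))
E
```

```text
time: 26.3
ee_pos: [0.6024, 0.2467, 0.1989]
tcp_rot: [2.446, 1.966, 0.001]
ft_force: [4.8, -6.5, 2.6]
grip_width: 0.0244
finger_force: 30.0
time: 26.8
ee_pos: [0.6024, 0.2467, 0.1989]
tcp_rot: [2.446, 1.966, 0.001]
ft_force: [5.4, -6.2, 1.0]
grip_width: 0.0246
finger_force: 30.0
tilt [ 0.003 -0.002] turn z -0.000 shift [ 0.2 -1.5  0.9] dist 1 j7 -1.04 t 26.8
green [594.4 147.9] 39.0 213 [328 234] [362 254]
99.46792857559564 -94.00230114060246
yellow [696.  298.7] 32.7 105 [413 258] [442 276]
107.83127354910685 28.602735776327698
blue [703.  194.8] 40.0 232 [364 272] [401 294]
114.41664323457675 -27.226277492503318
```

```bash
python3 - <<'E'
from h import *
from scipy.optimize import least_squares
n='scene';im,d=bot.get_image(n);H,S,V=cv2.split(cv2.cvtColor(im,cv2.COLOR_BGR2HSV))
c=bot.get_calibration(n);ax=-R.from_rotvec(c['rotation']).as_matrix()[:,2]
for k,(lo,hi,b,s) in dict(green=(45,85,(318,210,370,256),80),blue=(105,125,(356,250,404,298),90),yellow=(22,32,(406,236,455,284),130)).items():
    m=boxmask((H>lo)&(H<hi)&(S>s),*b);ys,xs=np.nonzero(m);o,r=ray(n,np.c_[xs,ys])
    Q=(o+r*(d[ys,xs]/(r@ax))[:,None])*1000
    z=Q[:,2];P=Q[(z>122)&(z<142),:2]
    f=least_squares(lambda v:np.hypot(*(P-v).T)-38.5,P.mean(0),loss='soft_l1')
    q=complex(*f.x)-(601.3+247.1j);print(k,f.x.round(1),len(P),np.round(np.ptp(P,axis=0)),'r',abs(q).round(1),'ang',np.degrees(np.angle(q)).round(2),'rms',np.sqrt(2*f.cost/len(P)).round(1))
E
```

```text
Traceback (most recent call last):
AttributeError: 'float' object has no attribute 'round'
```

```bash
python3 - <<'E'
from h import *
from scipy.optimize import least_squares
n='scene';im,d=bot.get_image(n);H,S,V=cv2.split(cv2.cvtColor(im,cv2.COLOR_BGR2HSV))
c=bot.get_calibration(n);ax=-R.from_rotvec(c['rotation']).as_matrix()[:,2]
for k,(lo,hi,b,s) in dict(green=(45,85,(318,210,370,256),80),blue=(105,125,(356,250,404,298),90),yellow=(22,32,(406,236,455,284),130)).items():
    m=boxmask((H>lo)&(H<hi)&(S>s),*b);ys,xs=np.nonzero(m);o,r=ray(n,np.c_[xs,ys])
    Q=(o+r*(d[ys,xs]/(r@ax))[:,None])*1000
    z=Q[:,2];P=Q[(z>122)&(z<142),:2]
    f=least_squares(lambda v:np.hypot(*(P-v).T)-38.5,P.mean(0),loss='soft_l1')
    q=complex(*f.x)-(601.3+247.1j);print(k,f.x,len(P),np.ptp(P,axis=0),'r',abs(q),'ang',np.degrees(np.angle(q)))
E
```

```text
green [582.03319605 150.83073463] 226 [78.68320034 80.14884136] r 98.17831322983633 ang -101.31734369404086
blue [690.18584334 197.02255548] 239 [81.02847735 79.39395086] r 102.02178001163385 ang -29.39649961322412
yellow [678.28197389 314.26332563] 267 [80.61640379 79.51232305] r 102.16230525270142 ang 41.10324131733456
```

The tub positions give the green tub a heading of −102.5°, against −102.4° for the pad direction. It is square on, and the grip is holding at 30 N.

```bash
python3 -c "
from workcell import bot
print(bot.finish_job())"
```

```text
the job is handed in; nothing more can be done
None
```

The job is handed in at about 27 s: both flakers lie flat in their rows, and the green tub faces the middle of the pad to within about half a degree by my measurement. The gripper is still holding the caddy's bar at 30 N, and the bottle, nodule and eraser were not touched.

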